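# Present the labelled dish to the bar-code scanner

## Robot

A 6-joint arm with a two-finger parallel gripper is mounted at the origin on the work surface. World frame = base frame: x ahead of the robot, y to its left, z up, the work surface at z = 0. Lengths are in m, angles in rad, forces in N, time in s.
With the tool pointing down it reaches from about 0.35 to 0.975 m from the base axis. Payload 4.9 kg.
Tool frame: the origin (TCP) lies at the very end of the fingers, on their centre line; the grasp point (between the pads) lies 19 mm behind it; z points along the fingers, y is the line along which they close (so a half turn about z gives the same grasp; the last joint's range is limited). The gripper opens to 85 mm and grips with 20 to 120 N. Pads are 22 mm wide; open, the fingers measure 114 mm over their backs; the gripper's body (76 mm by 85 mm) begins 54 mm behind the grasp point. The pads swing forward as they close: fully open they stand 13 mm farther back than shut.
Start: joints at [1.208, 0.053, 1.613, -0, 1.476, -0.119], TCP at [0.151, 0.607, 0.231] pointing down, gripper open.
Joint ranges: [-3.01, 3.01], [-1.01, 2.22], [0.06, 2.58], [-1.02, 4.17], [0.09, 2.62], [-3.14, 3.14]. Speed limits (rad/s): [2.57, 2.57, 3.14, 3.14, 3.14, 3.14].

## Interface

Orientations are given as a rotation vector (axis times angle).
In Python, from station import * gives the robot as it stands.
- The arm moves only by the shell command python3 -m crank 'ROWS' [OPENING] [FORCE]. ROWS is JSON, a list of rows, each an object with "offset": the shift along the tool's x, y, z in m, a list of three; "twist": the turn, a rotation vector about the tool's x, y, z in degrees, a list of three. In form: [{"offset": [x, y, z], "twist": [rx, ry, rz]}, ...]. A call has 1 to 20 rows; each row is the pose to reach, as a shift and turn from the pose commanded when the call began, along the tool's axes at that moment; what a row does not reach only later rows make up. A row lasts 1/8 s, in which the tool goes at most 62.5 mm and 10.7 degrees, less where a joint would pass 70% of its speed; a pose out of reach is approached as far as the arm can. A call with a gripper value outside its range is refused whole. OPENING is the opening, from 0 (shut) to 1 (fully open), set as the call begins (- or left out, the last holds). The fingers move at their own pace and stop on an object; FORCE is the grip in N (left out, the last holds). Time passes only in rows, so rows that repeat a pose let the fingers close. It gives the time, the measured TCP pose, the force, the opening and the grip force at its end, in the units of the state.
- get_obs(): the state, without advancing time (a new reading comes with each control period).
- get_image(name): name is "scene" or "top" or "wrist"; returns the picture (420x560x3 uint8, red, green, blue); there is no depth.
- get_calibration(name): a dict with "intrinsics" (3x3 intrinsics, pixels), "world_from_camera" (4x4, takes a point from camera to world coordinates); the wrist camera has in their place "tool_from_camera" (4x4, takes a point from camera to tool coordinates, whose origin is the TCP and whose axes are the flange's). Camera axes: x right, y up, looking along -z (the intrinsics and any distortion apply to the point x, -y, -z); pixel columns grow to the right and rows downward; lengths in m; the calibration is good to about 2 mm. A picture is of the moment at which its call begins: read the wrist's pose just before it. get_calibration takes no time and is no camera call.
- finish_job(): hands the job in; it is judged then, once.
Trained networks look in the newest picture that a camera, given by its name, has taken for a name from the list of things; names that differ only in an ending like _2 or _b are one class to them, and where a whole thing is asked for, a point or a joint stands for the part that bears it (a point fixed in the world has none). Each returns a list of dicts, best first, with "confidence" (0 to 1); they miss things now and then, are a little off and sometimes report something else, mostly with a low value. They report only what shows in the picture. A call takes as long as a camera call. They do not tell look-alikes from the thing itself.
- cut_out(query, camera): "region" (420x560 bool, what is visible of it) and "rect" ([centre column, centre row, width, height] in pixels, round what is visible of it).
The state is a dict: "t": time; "q": joint angles; "dq": joint speeds; "effort": joint torques, N m; "tool_pos": TCP position; "tool_rot": TCP orientation; "contact_force": force on the tool from outside, world axes, zero at the start; "wrist_torque": the same for the moment, N m; "opening": finger opening in m; "grip_force": force on a finger pad.
Only numpy, scipy, OpenCV 4.12 (cv2) and the standard library are available. Lean on these libraries where they do the work, as an engineer would, in place of code of your own. Each camera call takes 0.05 s, during which the arm holds its last target. There are 200 camera calls.

## Task

Pick up the porcelain dish by its handle, gently because the handle cracks under a hard squeeze, lift it, then turn it about a quarter turn so that the label on its rim squarely faces the window of the bar-code scanner, keeping the dish level and the loose steel ball resting in its middle all the way. Bring the label straight in front of the window, level with the window's centre and about 80 mm from it, and finish while still holding the dish there, level and still, so that it can be read. Do not let the dish touch the scanner, and leave the vial, the carton and the jar where they are.

Things in the scene. Friction and masses are not known exactly. Their poses are not given: they have to be found in the camera images.
- dish: White porcelain dish, 0.13 kg, on a dark mat 2 mm thick: round, 110 mm across, rim 20 mm high, dished inside (100 mm across, 12 mm deep, lowest point 7 mm above the underside). Origin: centre of the underside; z up; the straight handle runs along -x, the label is on the rim at +x, opposite the handle. At the start the handle points roughly towards the robot, the label away from it.
- handle (a point): Grasp point on the dish's handle, 98 mm from the dish's centre, 23 mm above the underside. The handle is a level bar with flat sides, 12 mm wide (dish y), 16 mm high, free from 65 to 138 mm from the centre. Take it from above across its width. It cracks if pinched with more than about 40 N; 20 to 25 N carries the dish. Axes as the dish.
- label (a point): Centre of the face of the bar-code label: upright white paper, 46 mm wide, 18 mm high, dark bars, in a grey holder hung on the rim opposite the handle; 58 mm from the dish's centre, 11 mm above the underside. It faces along the dish's +x. Axes as the dish.
- ball_center (a point): Centre of a polished steel mixing ball, 20 mm across, 33 g, loose in the middle of the dish (centre 17 mm above the dish's underside). It rolls freely: it leaves the middle if the dish tips more than about 4 degrees or is accelerated by more than about 0.6 m/s2.
- scanner: Bar-code scanner fixed on the bench right of the mat, 163 mm high: round black foot 96 mm across, grey neck, white head 66 mm deep, 82 mm wide, 67 to 163 mm above the bench, black window on one face. Origin: centre of the foot's underside; z up; the window looks along its -x, roughly to the robot's left (+y), across the bench.
- window (a point): Centre of the scanner's window: 35 mm from the scanner's axis along its -x, 115 mm above the bench. Axes as the scanner: the window looks along -x of this frame. It reads a label 40 to 120 mm in front of it, so that the label's +x then points into the window.
- vial: Bystander: glass vial with a blue cap, 28 mm across, 52 mm high, upright, farther from the robot than the scanner. Origin: centre of its underside.
- carton: Bystander: white carton 85 x 45 x 38 mm, on the bench left of the mat. Origin: centre of its underside.
- jar: Bystander: amber glass jar with a white cap, 42 mm across, 75 mm high, upright, on the robot's side of the scanner. Origin: centre of its underside.
Mind the look-alikes: they are no part of the job. Leave any green look-alike of the scanner alone.

How it is judged:
By the outcome, as a careful person would: the job done as asked, in the order asked, and still so for the second after the job is handed in, while the arm keeps its last pose, push and grip.
It also fails if it takes over 42 s, if anything falls off the work surface, if the arm or the gripper's body presses on something with over 40 N, if the wrist force passes 120 N, or if a joint passes its speed limit or range.

## Working session

There is one attempt and no reset: what is moved stays moved. The work goes in short steps, Python scripts to look and compute and a shell command to move; the robot and the scene stay as the last step left them, time stands still between calls to the robot, and variables do not carry over. Pictures are saved under pics/ and viewed, at most 10 in all, crops included, and the job is handed in when it is done.

```bash
mkdir -p pics; ls
python3 - <<'E'
from station import *
import cv2,numpy as np
o=get_obs();print(o['t'],o['tool_pos'],o['tool_rot'],o['opening'])
a=get_image('top');b=get_image('scene')
cv2.imwrite('pics/top.png',a[:,:,::-1]);cv2.imwrite('pics/scene.png',b[:,:,::-1])
for c in ['top','scene']:
  for n in ['dish','handle','label','scanner','window','ball_center']:
    print(c,n,[(round(d['confidence'],2),[round(float(v)) for v in d['rect']]) for d in cut_out(n,c)])
  k=get_calibration(c);print(np.round(k['intrinsics'],1).tolist(),np.round(k['world_from_camera'],3).tolist(),[x for x in k])
E
```

```text
pics
0.0 [0.15061852 0.6059339  0.23005219] [-0.38187952 -3.11776205  0.00318027] 0.08520464768878983
top dish [(0.78, [243, 218, 47, 73])]
top handle [(0.75, [243, 217, 44, 72])]
top label [(0.87, [245, 219, 40, 79])]
top scanner [(0.81, [402, 207, 56, 52]), (0.59, [477, 202, 68, 50])]
top window [(0.77, [399, 210, 53, 48]), (0.66, [478, 204, 66, 54])]
top ball_center []
[[391.2, 0.0, 286.7], [0.0, 391.2, 210.7], [0.0, 0.0, 1.0]] [[0.004, 0.981, -0.196, 0.366], [-1.0, 0.003, -0.005, -0.04], [-0.004, 0.196, 0.981, 0.998], [0.0, 0.0, 0.0, 1.0]] ['intrinsics', 'world_from_camera']
scene dish [(0.84, [332, 244, 49, 62])]
scene handle [(0.89, [335, 244, 48, 59])]
scene label [(0.79, [335, 243, 45, 62])]
scene scanner [(0.65, [335, 244, 41, 60]), (0.64, [178, 215, 51, 73]), (0.56, [107, 214, 54, 76])]
scene window [(0.66, [180, 214, 50, 75]), (0.58, [105, 213, 59, 68])]
scene ball_center [(0.39, [334, 251, 12, 6])]
[[412.8, 0.0, 278.5], [0.0, 412.8, 213.0], [0.0, 0.0, 1.0]] [[-0.137, -0.612, 0.779, 1.312], [0.99, -0.071, 0.118, 0.052], [-0.017, 0.787, 0.616, 0.701], [0.0, 0.0, 0.0, 1.0]] ['intrinsics', 'world_from_camera']
```

Run:
```python
import cv2,numpy as np
a=cv2.imread('pics/top.png');b=cv2.imread('pics/scene.png')
cv2.imwrite('pics/top2.png',cv2.resize(a[140:300,180:540],None,fx=2.2,fy=2.2,interpolation=3))
cv2.imwrite('pics/scene2.png',cv2.resize(b[150:330,60:400],None,fx=2.3,fy=2.3,interpolation=3))
```

```text
(no output)
```

View pics/top2.png

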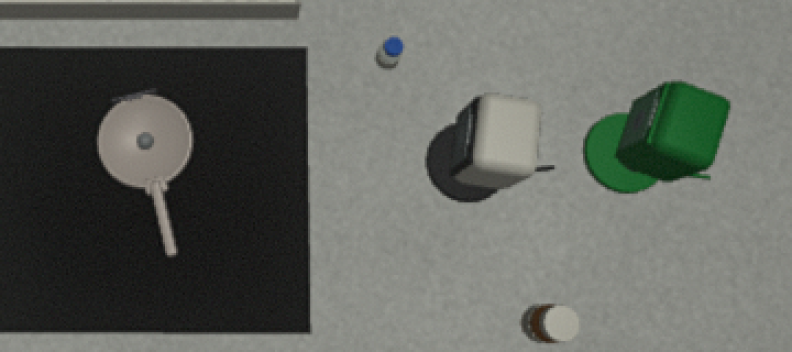

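View pics/scene2.png

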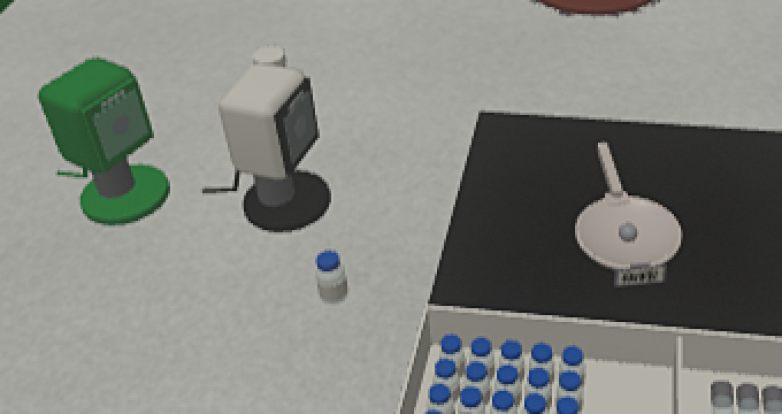

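The top view shows two candidates: the white scanner at about (402,207) and the green look-alike at about (477,202). The task describes a white head on a black foot, so the white one is meant, and the enlarged crop confirms it. The dish centre is at about (246,204), with the handle end at (258,255), the jar at (433,287) and the vial at (358,162). Next I'll fit silhouette models to get poses.

```bash
cat > h.py <<'E'
from station import *
import cv2,numpy as np
from scipy.optimize import minimize
from scipy.spatial.transform import Rotation as R
def proj(P,K,T):
    c=(np.linalg.inv(T)@np.c_[P,np.ones(len(P))].T)[:3]
    return np.c_[K[0,0]*c[0]/-c[2]+K[0,2],K[1,1]*-c[1]/-c[2]+K[1,2]]
def wristT():
    o=get_obs();T=np.eye(4);T[:3,:3]=R.from_rotvec(o['tool_rot']).as_matrix();T[:3,3]=o['tool_pos']
    return T@np.array(get_calibration('wrist')['tool_from_camera'])
def cam(n):
    k=get_calibration(n);K=np.array(k['intrinsics'])
    return K,(wristT() if n=='wrist' else np.array(k['world_from_camera']))
def disc(r,z,n=40,x=0):
    t=np.linspace(0,2*np.pi,n);return np.c_[x+r*np.cos(t),r*np.sin(t),0*t+z]
def box(x0,x1,y0,y1,z0,z1): return np.array([[x,y,z] for x in(x0,x1) for y in(y0,y1) for z in(z0,z1)],float)
SC=[np.r_[disc(.048,0),disc(.048,.010)],np.r_[disc(.018,.01),disc(.018,.07)],box(-.035,.031,-.041,.041,.067,.163)]
DI=[np.r_[disc(.035,0),disc(.055,.02)],box(-.138,-.05,-.006,.006,.015,.031),box(.05,.058,-.025,.025,.0,.02)]
def render(parts,p,K,T,z0=0,S=4):
    m=np.zeros((420*S,560*S),np.uint8);c,s=np.cos(p[2]),np.sin(p[2])
    for P in parts:
        W=np.c_[p[0]+c*P[:,0]-s*P[:,1],p[1]+s*P[:,0]+c*P[:,1],P[:,2]+z0]
        h=cv2.convexHull(((proj(W,K,T)+.5)*S*16).astype(np.int32))
        cv2.fillConvexPoly(m,h,255,shift=4)
    return cv2.resize(m,(560,420),interpolation=cv2.INTER_AREA)/255.
def fit(parts,p0,obs,z0=0):
    f=lambda p:sum(1-np.minimum(m,r).sum()/np.maximum(m,r).sum() for m,K,T in obs for r in[render(parts,p,K,T,z0)])
    q=np.array(p0)
    for d in(.03,.01): 
        r=minimize(f,q,method='Nelder-Mead',options=dict(initial_simplex=[q]+[q+e for e in np.diag([d,d,d*8])],xatol=2e-4,fatol=1e-5));q=r.x
    return q,r.fun/len(obs)
E
python3 - <<'E'
from h import *
ims={}
def gm(n,c,near):
    get_image(c) if c not in ims else 0; ims[c]=1
    L=cut_out(n,c); return min(L,key=lambda d:np.hypot(d['rect'][0]-near[0],d['rect'][1]-near[1]))['region'].astype(float)
np.random.seed(0)
D=[(gm('dish','top',(245,218)),*cam('top')),(gm('dish','scene',(333,244)),*cam('scene'))]
S=[(gm('scanner','top',(402,207)),*cam('top')),(gm('scanner','scene',(179,214)),*cam('scene'))]
for nm,P,p0,o,z in(('dish',DI,(.39,.06,-.2),D,.002),('scan',SC,(.37,-.28,-1.5),S,0)):
    for oo in(o,o[:1],o[1:]):
        p,f=fit(P,p0,oo,z);print(nm,p.round(4),round(f,3))
        if oo is o:
            for i,c in enumerate(('top','scene')):
                im=get_image(c)[:,:,::-1].copy() if nm=='dish' else cv2.imread(f'pics/ov_{c}.png')
                r=(render(P,p,*o[i][1:],z)>.5).astype(np.uint8)
                cv2.drawContours(im,cv2.findContours(r,0,2)[0],-1,(0,0,255),1)
                cv2.imwrite(f'pics/ov_{c}.png',im)
a=cv2.imread('pics/ov_top.png')[170:270,200:450];b=cv2.imread('pics/ov_scene.png')[160:290,130:380]
cv2.imwrite('pics/ov.png',cv2.resize(np.vstack([a,b]),None,fx=2.6,fy=2.6,interpolation=3))
E
```

```text
dish [0.5801 0.0703 0.2482] 0.092
dish [0.5798 0.0716 0.2579] 0.073
dish [0.5807 0.0691 0.2412] 0.092
scan [ 0.5574 -0.308  -1.6322] 0.086
scan [ 0.37 -0.28 -1.5 ] 1.0
scan [ 0.5569 -0.3086 -2.3848] 0.119
```

View pics/ov.png

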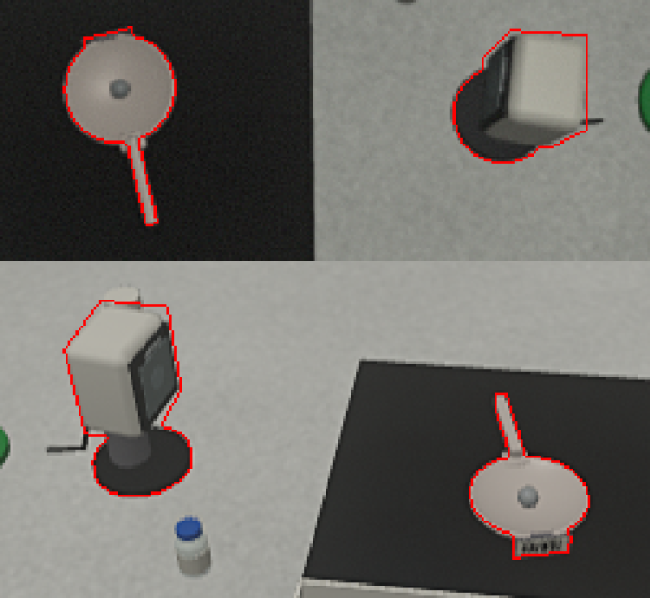

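The fit puts the dish at (0.580, 0.070) with yaw 0.248 rad, and the outline hugs it in both views. The scanner's position fits well, but its yaw is weak, so I'll refine that from the top face of its head and the window edges.

Run:
```python
from h import *
t=cv2.imread('pics/top.png');K,T=cam('top')
z=.163;xy=np.array([[.45,-.4],[.45,-.2],[.7,-.2],[.7,-.4]])
px=proj(np.c_[xy,np.full(4,z)],K,T).astype(np.float32)
H=cv2.getPerspectiveTransform(px,((xy-[.45,-.4])*4000).astype(np.float32))
w=cv2.warpPerspective(t,H,(1000,800),flags=cv2.INTER_CUBIC)
cv2.imwrite('pics/warp.png',w)
hsv=cv2.cvtColor(w,cv2.COLOR_BGR2HSV)
print(np.percentile(hsv[...,2],[50,90,97,99.5]))
for th in(180,190,200):
    m=((hsv[...,2]>th)).astype(np.uint8);c=max(cv2.findContours(m,0,2)[0],key=cv2.contourArea)
    r=cv2.minAreaRect(c);print(th,np.array(r[0])/4000+[.45,-.4],np.array(r[1])/4000,r[2])
o=get_obs();Rm=R.from_rotvec(o['tool_rot']).as_matrix()
g=np.array([.580-.098*np.cos(.248),.0703-.098*np.sin(.248),.13]);d=g-o['tool_pos'];print(o['t'],g,'tool shift',Rm.T@d)
dy=np.array([-np.sin(.248),np.cos(.248),0]);l=Rm.T@dy;print('twist z',np.degrees(np.arctan2(-l[0],l[1])))
```

```text
[141. 148. 166. 170.]Traceback (most recent call last):
  File "<stdin>", line 11, in <module>
ValueError: max() iterable argument is empty
```

View pics/warp.png

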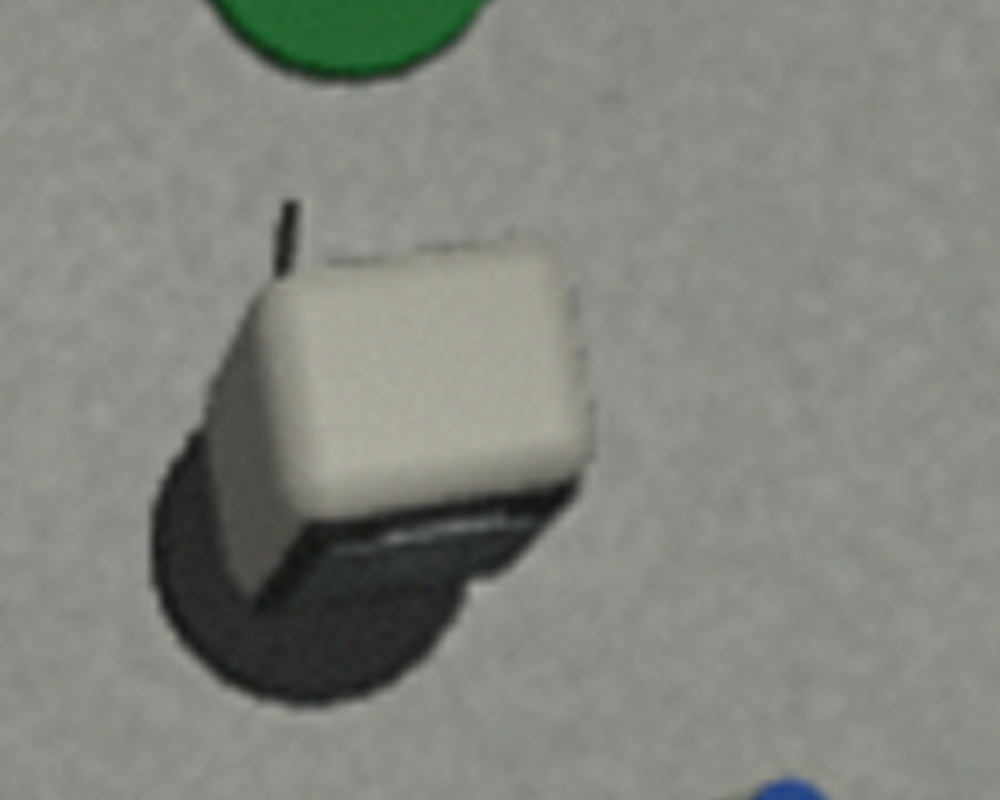

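The rectified view shows the white head's window edge running from (310,520) to (570,485). So the scanner is turned about 8 to 9° beyond square, and I'll put a number on that.

Run:
```python
from h import *
w=cv2.imread('pics/warp.png');g=cv2.GaussianBlur(w[...,2],(0,0),4)
for th in(155,158,162):
    m=((g>th)).astype(np.uint8);c=max(cv2.findContours(m,0,2)[0],key=cv2.contourArea)
    r=cv2.minAreaRect(c);print(th,np.array(r[0])/4000+[.45,-.4],np.array(r[1])/4000,r[2])
# front and back edge by gradient
f=g.astype(float)
for cols,rows in((range(330,550,5),(450,540)),(range(330,520,5),(225,300))):
    e=[rows[0]+np.argmax(np.abs(np.diff(f[rows[0]:rows[1],c]))) for c in cols]
    print(np.degrees(np.arctan(np.polyfit(list(cols),e,1)[0])))
for rws,cs in((range(320,440,5),(540,610)),(range(330,480,5),(240,330))):
    e=[cs[0]+np.argmax(np.abs(np.diff(f[r,cs[0]:cs[1]]))) for r in rws]
    print('side',np.degrees(np.arctan(np.polyfit(list(rws),e,1)[0])))
# full-model yaw scan with fixed base
o=get_obs();Rm=R.from_rotvec(o['tool_rot']).as_matrix()
g=np.array([.580-.098*np.cos(.248),.0703-.098*np.sin(.248),.13]);d=g-o['tool_pos'];print(o['t'],g,'tool shift',Rm.T@d)
dy=np.array([-np.sin(.248),np.cos(.248),0]);l=Rm.T@dy;print('twist z',np.degrees(np.arctan2(-l[0],l[1])))
```

```text
155 [ 0.55727701 -0.30827781] [0.05003633 0.06460892] 80.63980865478516
158 [ 0.55724038 -0.30799583] [0.04825516 0.06305009] 80.63349151611328
162 [ 0.55687465 -0.30815198] [0.04600025 0.06101966] 79.78602600097656
-9.050902887382737
-7.549466306727241
side 12.824937246445817
side 11.30993247402021
1.1 [0.48499828 0.04624437 0.13      ] tool shift [-0.45946751 -0.46303085  0.10130988]
twist z -28.177032751960315
```

```bash
python3 -m crank '[{"offset":[-0.015,-0.015,0.003],"twist":[0,0,-2]},{"offset":[-0.045,-0.045,0.01],"twist":[0,0,-5]},{"offset":[-0.085,-0.085,0.02],"twist":[0,0,-8]},{"offset":[-0.125,-0.125,0.03],"twist":[0,0,-11]},{"offset":[-0.165,-0.165,0.04],"twist":[0,0,-14]},{"offset":[-0.205,-0.205,0.05],"twist":[0,0,-17]},{"offset":[-0.245,-0.245,0.06],"twist":[0,0,-20]},{"offset":[-0.285,-0.285,0.07],"twist":[0,0,-22]},{"offset":[-0.325,-0.325,0.08],"twist":[0,0,-24]},{"offset":[-0.365,-0.365,0.09],"twist":[0,0,-26]},{"offset":[-0.405,-0.407,0.095],"twist":[0,0,-28]},{"offset":[-0.435,-0.438,0.1],"twist":[0,0,-28.2]},{"offset":[-0.452,-0.456,0.101],"twist":[0,0,-28.2]},{"offset":[-0.4595,-0.463,0.101],"twist":[0,0,-28.2]},{"offset":[-0.4595,-0.463,0.101],"twist":[0,0,-28.2]}]' 0.5
python3 - <<'E'
from h import *
o=get_obs();print(o['t'],o['tool_pos'],o['tool_rot'],o['q'].round(3),o['opening'])
K,T=cam('wrist');im=get_image('wrist')[:,:,::-1].copy()
r=(render(DI,(.5801,.0703,.2482),K,T,.002)>.5).astype(np.uint8)
raw=im.copy();cv2.imwrite('pics/w1raw.png',raw)
cv2.drawContours(im,cv2.findContours(r,0,2)[0],-1,(0,0,255),1)
P=np.array([[0,0,.019]])
Tt=np.eye(4);Tt[:3,:3]=R.from_rotvec(o['tool_rot']).as_matrix();Tt[:3,3]=o['tool_pos']
cv2.imwrite('pics/w1.png',im)
E
```

```text
t: 2.98
tool_pos: [0.4851, 0.0463, 0.1304]
tool_rot: [-0.388, 3.117, 0.0]
contact_force: [-0.0, -1.3, -0.6]
opening: 0.0427
grip_force: 0.0
2.975 [0.48510714 0.04633128 0.13044678] [-3.88305200e-01  3.11748812e+00  4.96456983e-04] [-0.058 -0.2    2.025  0.     1.317 -1.877] 0.04274857391597247
```

View pics/w1.png

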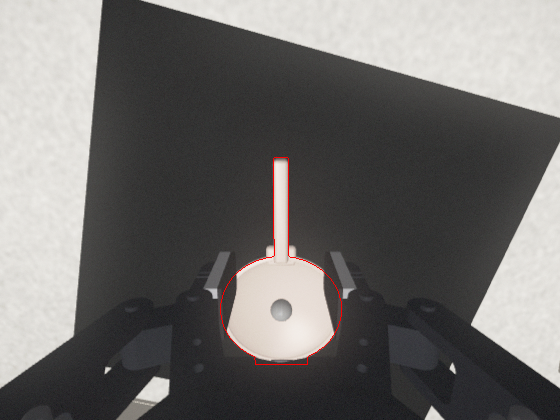

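The wrist view shows the handle at (281,155–262) matching the fitted outline to within about a pixel, with the gripper centred on it. Next is to descend, then close gently.

```bash
python3 -m crank '[{"offset":[0,0,0.015],"twist":[0,0,0]},{"offset":[0,0,0.035],"twist":[0,0,0]},{"offset":[0,0,0.055],"twist":[0,0,0]},{"offset":[0,0,0.075],"twist":[0,0,0]},{"offset":[0,0,0.095],"twist":[0,0,0]},{"offset":[0,0,0.108],"twist":[0,0,0]},{"offset":[0,0,0.117],"twist":[0,0,0]},{"offset":[0,0,0.123],"twist":[0,0,0]},{"offset":[0,0,0.123],"twist":[0,0,0]}]' 0.3 22
python3 -m crank '[{"offset":[0,0,0],"twist":[0,0,0]},{"offset":[0,0,0],"twist":[0,0,0]}]' 0.2 22
python3 -m crank '[{"offset":[0,0,0],"twist":[0,0,0]},{"offset":[0,0,0],"twist":[0,0,0]},{"offset":[0,0,0],"twist":[0,0,0]},{"offset":[0,0,0],"twist":[0,0,0]},{"offset":[0,0,0],"twist":[0,0,0]}]' 0.08 23
```

```text
t: 4.15
tool_pos: [0.485, 0.0463, 0.0072]
tool_rot: [0.389, -3.117, -0.0]
contact_force: [0.4, 0.1, 0.2]
opening: 0.0252
grip_force: 0.0
t: 4.4
tool_pos: [0.4855, 0.0462, 0.0079]
tool_rot: [-0.389, 3.116, -0.0]
contact_force: [0.1, -0.8, 1.1]
opening: 0.017
grip_force: 0.0
t: 5.03
tool_pos: [0.4853, 0.0463, 0.0076]
tool_rot: [-0.389, 3.117, -0.0]
contact_force: [-1.6, -0.1, 3.9]
opening: 0.011
grip_force: 25.7
```

```bash
python3 -m crank '[{"offset":[0,0,-0.001],"twist":[0,0,0]},{"offset":[0,0,-0.003],"twist":[0,0,0]},{"offset":[0,0,-0.006],"twist":[0,0,0]},{"offset":[0,0,-0.01],"twist":[0,0,0]},{"offset":[0,0,-0.014],"twist":[0,0,0]},{"offset":[0,0,-0.017],"twist":[0,0,0]},{"offset":[0,0,-0.019],"twist":[0,0,0]},{"offset":[0,0,-0.02],"twist":[0,0,0]},{"offset":[0,0,-0.02],"twist":[0,0,0]}]'
python3 - <<'E'
from h import *
get_image('wrist');b=get_image('scene')[:,:,::-1].copy();K,T=cam('scene')
r=(render(DI,(.5801,.0703,.2482),K,T,.022)>.5).astype(np.uint8)
i=b.copy();cv2.drawContours(i,cv2.findContours(r,0,2)[0],-1,(0,0,255),1)
w=get_image('wrist')[:,:,::-1]
f=lambda a:cv2.resize(a,(390,300),interpolation=3)
cv2.imwrite('pics/l1.png',np.vstack([np.hstack([f(b[190:290,270:400]),f(i[190:290,270:400])]),np.hstack([f(w[200:400,150:410]),f(w)])]))
o=get_obs();print(o['t'],o['contact_force'],o['wrist_torque'])
E
```

```text
t: 6.15
tool_pos: [0.485, 0.0463, 0.0273]
tool_rot: [-0.389, 3.117, -0.0]
contact_force: [0.2, 0.7, -1.5]
opening: 0.0115
grip_force: 25.0
6.3 [ 0.76343341 -0.19302391 -1.79809225] [-0.02774868  0.09700044 -0.04356947]
```

View pics/l1.png

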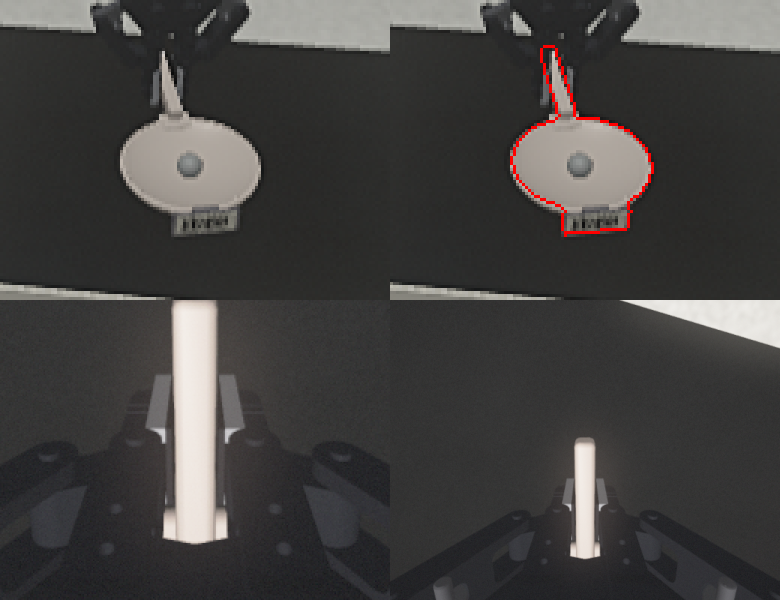

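The dish is lifted level, with its outline matching a level model, and the ball is still in the middle at (189,165) of the crop. Next I'll finish the lift and compute the turn about the dish's centre.

```bash
python3 -m crank '[{"offset":[0,0,-0.001],"twist":[0,0,0]},{"offset":[0,0,-0.003],"twist":[0,0,0]},{"offset":[0,0,-0.006],"twist":[0,0,0]},{"offset":[0,0,-0.01],"twist":[0,0,0]},{"offset":[0,0,-0.015],"twist":[0,0,0]},{"offset":[0,0,-0.021],"twist":[0,0,0]},{"offset":[0,0,-0.028],"twist":[0,0,0]},{"offset":[0,0,-0.035],"twist":[0,0,0]},{"offset":[0,0,-0.042],"twist":[0,0,0]},{"offset":[0,0,-0.049],"twist":[0,0,0]},{"offset":[0,0,-0.056],"twist":[0,0,0]},{"offset":[0,0,-0.062],"twist":[0,0,0]},{"offset":[0,0,-0.068],"twist":[0,0,0]},{"offset":[0,0,-0.073],"twist":[0,0,0]},{"offset":[0,0,-0.077],"twist":[0,0,0]},{"offset":[0,0,-0.08],"twist":[0,0,0]},{"offset":[0,0,-0.0815],"twist":[0,0,0]},{"offset":[0,0,-0.082],"twist":[0,0,0]},{"offset":[0,0,-0.082],"twist":[0,0,0]}]'
python3 - <<'E'
import numpy as np
for L in([.5,1.5,3,5,7.5,10.5,14,18,22,26,30,34,38,42,46,50,54,58,62,66],[4,8,12,16,20,24,28,32,35.5,38.5,41,43,45,46.3,47.1,47.5]):
    for d in L:
        t=np.radians(d);print(d,round(.098*(np.cos(t)-1),4),round(.098*np.sin(t),4),end=' | ')
    print()
E
```

```text
t: 8.68
tool_pos: [0.4849, 0.0463, 0.1092]
tool_rot: [0.389, -3.117, -0.0]
contact_force: [-0.2, -0.7, -2.3]
opening: 0.0121
grip_force: 25.0
0.5 -0.0 0.0009 | 1.5 -0.0 0.0026 | 3 -0.0001 0.0051 | 5 -0.0004 0.0085 | 7.5 -0.0008 0.0128 | 10.5 -0.0016 0.0179 | 14 -0.0029 0.0237 | 18 -0.0048 0.0303 | 22 -0.0071 0.0367 | 26 -0.0099 0.043 | 30 -0.0131 0.049 | 34 -0.0168 0.0548 | 38 -0.0208 0.0603 | 42 -0.0252 0.0656 | 46 -0.0299 0.0705 | 50 -0.035 0.0751 | 54 -0.0404 0.0793 | 58 -0.0461 0.0831 | 62 -0.052 0.0865 | 66 -0.0581 0.0895 | 
4 -0.0002 0.0068 | 8 -0.001 0.0136 | 12 -0.0021 0.0204 | 16 -0.0038 0.027 | 20 -0.0059 0.0335 | 24 -0.0085 0.0399 | 28 -0.0115 0.046 | 32 -0.0149 0.0519 | 35.5 -0.0182 0.0569 | 38.5 -0.0213 0.061 | 41 -0.024 0.0643 | 43 -0.0263 0.0668 | 45 -0.0287 0.0693 | 46.3 -0.0303 0.0709 | 47.1 -0.0313 0.0718 | 47.5 -0.0318 0.0723 |
```

```bash
python3 -m crank '[{"offset":[0,0.0009,0],"twist":[0,0,0.5]},{"offset":[0,0.0026,0],"twist":[0,0,1.5]},{"offset":[-0.0001,0.0051,0],"twist":[0,0,3]},{"offset":[-0.0004,0.0085,0],"twist":[0,0,5]},{"offset":[-0.0008,0.0128,0],"twist":[0,0,7.5]},{"offset":[-0.0016,0.0179,0],"twist":[0,0,10.5]},{"offset":[-0.0029,0.0237,0],"twist":[0,0,14]},{"offset":[-0.0048,0.0303,0],"twist":[0,0,18]},{"offset":[-0.0071,0.0367,0],"twist":[0,0,22]},{"offset":[-0.0099,0.043,0],"twist":[0,0,26]},{"offset":[-0.0131,0.049,0],"twist":[0,0,30]},{"offset":[-0.0168,0.0548,0],"twist":[0,0,34]},{"offset":[-0.0208,0.0603,0],"twist":[0,0,38]},{"offset":[-0.0252,0.0656,0],"twist":[0,0,42]},{"offset":[-0.0299,0.0705,0],"twist":[0,0,46]},{"offset":[-0.035,0.0751,0],"twist":[0,0,50]},{"offset":[-0.0404,0.0793,0],"twist":[0,0,54]},{"offset":[-0.0461,0.0831,0],"twist":[0,0,58]},{"offset":[-0.052,0.0865,0],"twist":[0,0,62]},{"offset":[-0.0581,0.0895,0],"twist":[0,0,66]}]'
python3 -m crank '[{"offset":[-0.0002,0.0068,0],"twist":[0,0,4]},{"offset":[-0.001,0.0136,0],"twist":[0,0,8]},{"offset":[-0.0021,0.0204,0],"twist":[0,0,12]},{"offset":[-0.0038,0.027,0],"twist":[0,0,16]},{"offset":[-0.0059,0.0335,0],"twist":[0,0,20]},{"offset":[-0.0085,0.0399,0],"twist":[0,0,24]},{"offset":[-0.0115,0.046,0],"twist":[0,0,28]},{"offset":[-0.0149,0.0519,0],"twist":[0,0,32]},{"offset":[-0.0182,0.0569,0],"twist":[0,0,35.5]},{"offset":[-0.0213,0.061,0],"twist":[0,0,38.5]},{"offset":[-0.024,0.0643,0],"twist":[0,0,41]},{"offset":[-0.0263,0.0668,0],"twist":[0,0,43]},{"offset":[-0.0287,0.0693,0],"twist":[0,0,45]},{"offset":[-0.0303,0.0709,0],"twist":[0,0,46.3]},{"offset":[-0.0313,0.0718,0],"twist":[0,0,47.1]},{"offset":[-0.0318,0.0723,0],"twist":[0,0,47.5]},{"offset":[-0.0318,0.0723,0],"twist":[0,0,47.5]},{"offset":[-0.0318,0.0723,0],"twist":[0,0,47.5]}]'
python3 - <<'E'
from h import *
o=get_obs();Rm=R.from_rotvec(o['tool_rot']).as_matrix()
hd=Rm[:,0];c=o['tool_pos']-.098*hd;yaw=np.arctan2(-hd[1],-hd[0]);print('nominal dish',c,yaw,o['q'].round(2))
ims=[];obs=[]
for n,w in(('top',(slice(150,280),slice(210,470))),('scene',(slice(160,290),slice(130,390)))):
    im=get_image(n)[:,:,::-1].copy();K,T=cam(n)
    r=(render(DI,(c[0],c[1],yaw),K,T,.104)>.5).astype(np.uint8);i2=im.copy()
    cv2.drawContours(i2,cv2.findContours(r,0,2)[0],-1,(0,0,255),1)
    f=lambda a:cv2.resize(a[w],(400,200),interpolation=3);ims.append(np.hstack([f(im),f(i2)]))
    for d in cut_out('dish',n)[:1]: obs.append((d['region'].astype(float),K,T)); print(d['confidence'],d['rect'])
cv2.imwrite('pics/t1.png',np.vstack(ims))
u=np.array([np.cos(-1.733),np.sin(-1.733),0]);s=np.array([.5575,-.308,.104])
tgt=s-u*(.035+.08+.058);sh=tgt-[c[0],c[1],.104];print('world shift',sh,'tool',Rm.T@sh,'yaw err deg',np.degrees(-1.733-yaw),get_obs()['t'])
E
```

```text
t: 11.18
tool_pos: [0.5194, 0.1478, 0.1092]
tool_rot: [-1.376, -2.824, -0.001]
contact_force: [-0.1, 0.7, -2.2]
opening: 0.0113
grip_force: 25.0
t: 13.42
tool_pos: [0.5958, 0.1671, 0.1093]
tool_rot: [2.394, 2.035, 0.0]
contact_force: [-0.7, 0.0, -1.7]
opening: 0.0117
grip_force: 25.0
nominal dish [0.57999069 0.07035395 0.10933629] -1.7325269217327772 [0.15 0.14 1.73 0.   1.27 0.31]
0.84 [236.8, 195.4, 65.5, 46.1]
0.95 [354.7, 218.6, 93.8, 30.7]
world shift [ 0.00544766 -0.20762478  0.        ] tool [-2.04038079e-01  3.88096536e-02 -4.15891576e-06] yaw err deg -0.027105388091232634 13.625
```

View pics/t1.png

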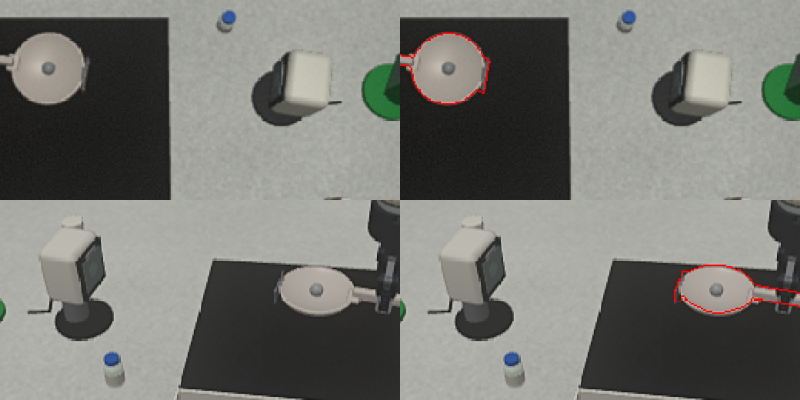

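The top overlay matches the turned dish exactly, with the ball central and the path to the scanner clear. Next is the straight slide towards the window.

```bash
python3 -m crank '[{"offset":[-0.002,0.0004,0],"twist":[0,0,0]},{"offset":[-0.007,0.0013,0],"twist":[0,0,0]},{"offset":[-0.015,0.0029,0],"twist":[0,0,0]},{"offset":[-0.026,0.0049,0],"twist":[0,0,0]},{"offset":[-0.04,0.0076,0],"twist":[0,0,0]},{"offset":[-0.0555,0.0106,0],"twist":[0,0,0]},{"offset":[-0.071,0.0135,0],"twist":[0,0,0]},{"offset":[-0.0865,0.0164,0],"twist":[0,0,0]},{"offset":[-0.102,0.0194,0],"twist":[0,0,0]},{"offset":[-0.1175,0.0223,0],"twist":[0,0,0]},{"offset":[-0.133,0.0253,0],"twist":[0,0,0]},{"offset":[-0.1485,0.0282,0],"twist":[0,0,0]},{"offset":[-0.164,0.0312,0],"twist":[0,0,0]},{"offset":[-0.178,0.0339,0],"twist":[0,0,0]},{"offset":[-0.189,0.0359,0],"twist":[0,0,0]},{"offset":[-0.197,0.0374,0],"twist":[0,0,0]},{"offset":[-0.202,0.0384,0],"twist":[0,0,0]},{"offset":[-0.204,0.0388,0],"twist":[0,0,0]},{"offset":[-0.204,0.0388,0],"twist":[0,0,0]},{"offset":[-0.204,0.0388,0],"twist":[0,0,0]}]'
python3 - <<'E'
from h import *
o=get_obs();Rm=R.from_rotvec(o['tool_rot']).as_matrix()
hd=Rm[:,0];c=o['tool_pos']-.098*hd;yaw=np.arctan2(-hd[1],-hd[0])
ims=[]
for n,w in(('top',(slice(160,260),slice(285,445))),('scene',(slice(160,260),slice(150,310)))):
    im=get_image(n)[:,:,::-1].copy();K,T=cam(n)
    r=(render(DI,(c[0],c[1],yaw),K,T,.104)>.5).astype(np.uint8);i2=im.copy()
    cv2.drawContours(i2,cv2.findContours(r,0,2)[0],-1,(0,0,255),1)
    r=(render(SC[:1]+SC[2:],(.5575,-.308,-1.733),K,T,0)>.5).astype(np.uint8)
    cv2.drawContours(i2,cv2.findContours(r,0,2)[0],-1,(255,255,0),1)
    f=lambda a:cv2.resize(a[w],(400,250),interpolation=3);ims.append(np.hstack([f(im),f(i2)]))
    L=cut_out('dish',n)
    d=max(L,key=lambda d:d['confidence'])
    for z in(.100,.104,.108): print(n,z,fit(DI,(c[0],c[1],yaw),[(d['region'].astype(float),K,T)],z)) if n=='scene' else 0
print('nominal',c,yaw,get_obs()['t'])
cv2.imwrite('pics/f1.png',np.vstack(ims))
E
```

```text
t: 16.12
tool_pos: [0.6012, -0.0402, 0.1093]
tool_rot: [-2.393, -2.035, -0.0]
contact_force: [0.5, 0.5, -2.7]
opening: 0.0114
grip_force: 25.0
scene 0.1 (array([ 0.58341114, -0.13867542, -1.71548482]), np.float64(0.18233670607466068))
scene 0.104 (array([ 0.58838544, -0.13695649, -1.72120239]), np.float64(0.18107231538571644))
scene 0.108 (array([ 0.59326403, -0.13561511, -1.72148326]), np.float64(0.1808190902048461))
nominal [ 0.58547831 -0.13695605  0.10930071] -1.7322136521677503 16.325
```

View pics/f1.png

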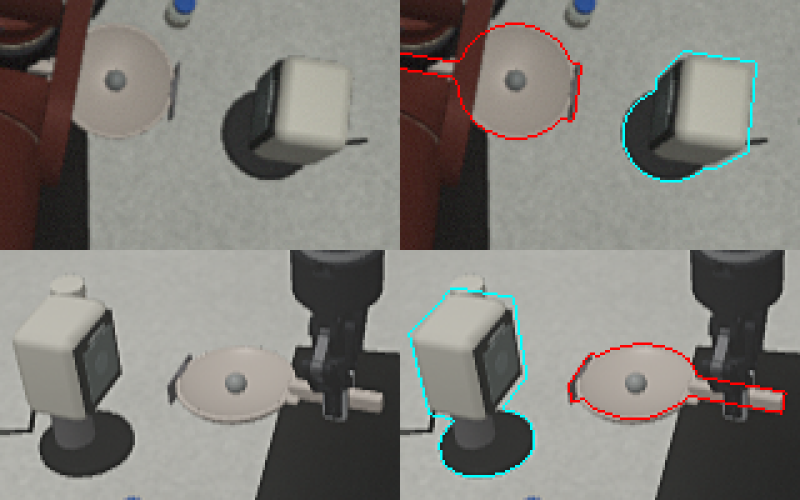

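The final view shows the dish level in front of the white window, with its outline matching. The ball is central and the label is parallel to the window, about 80 mm off. I'll settle briefly and hand the job in.

```bash
python3 -m crank '[{"offset":[0,0,0],"twist":[0,0,0]},{"offset":[0,0,0],"twist":[0,0,0]},{"offset":[0,0,0],"twist":[0,0,0]},{"offset":[0,0,0],"twist":[0,0,0]},{"offset":[0,0,0],"twist":[0,0,0]},{"offset":[0,0,0],"twist":[0,0,0]}]'; python3 -c "
from station import *
print(finish_job())"
```

```text
t: 17.08
tool_pos: [0.6012, -0.0405, 0.1093]
tool_rot: [-2.394, -2.035, 0.0]
contact_force: [0.3, -0.7, -2.4]
opening: 0.0115
grip_force: 25.0
the job is handed in; nothing more can be done
None
```

I handed the job in at 17.1 s with the arm still holding the dish at 25 N: label square to the white scanner's window and about 80 mm from it, dish level and ball in the middle by the last camera check; no verdict came back.

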